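# Store the loaded tapping bars heavy end down

### The job

Each of the three tapping bars on the wooden rest has a lead slug hidden in one of its two like ends. Lifting a bar at mid-length lets you feel which end is heavy: lay each bar centred in a rocking cradle of the rack, one bar to a cradle, with its heavy end at the foot plate, so that every cradle tips down to its foot plate and stays there. Never let a cradle tip the other way, and leave the bottle, weight and jar alone.

Things in the scene. Friction and masses are not known exactly. Their poses are not given: they have to be found in the camera images.
- rest: Fixed wooden rest: board 150 x 240 x 12 mm with three pairs of V notches in which the bars lie side by side along its x axis, at y = -85, 0 and +85 mm, their axes 55 mm above the table. Notches of 8 mm pins, 55 mm either side of its middle; between them fingers have room down to the board. Origin: middle of the underside; z up
- rack: Fixed aluminium rack: base plate 170 x 250 x 12 mm carrying three rocking cradles side by side 85 mm apart (rack y = -85, 0, +85 mm). Origin: middle of the underside; -x points towards the foot-plate end of all cradles, which is on the robot's side of the rack; z up
- bar1: Octagonal beech tapping bar with like rubber caps, 28 mm across flats, 190 mm long, about 0.29 kg. A hidden 0.16 kg lead slug sits 60 mm from mid-length towards one end: which end differs from bar to bar and start to start, and neither looks nor axes tell it. Held at mid-length it pulls with about 0.09 N m. Origin: centre at mid-length; x along the bar
- rocker1 (a joint): Tilt of the steel rocking cradle at rack y = -85 mm, rad: about 0.04 (nearly level, held by a weak spring of 0.15 N m/rad) when empty, +0.3 tipped fully down towards its foot plate, -0.3 tipped fully the other way. It pivots freely about a cross pin 57 mm above the table, under its middle
- cradle1 (a point): Where the centre of a bar belongs in the cradle at rack y = -85 mm; 93 mm above the table when level, 36 mm above the pivot. x along it; a 44 mm tall foot plate at the -x end, inner face 103 mm from here. Two V seats of 8 mm pins, 55 mm either side of the middle; between them only a 12 mm wide beam, its top 32 mm below the bar's axis: room for fingers
- bar2: Octagonal beech tapping bar with like rubber caps, 28 mm across flats, 190 mm long, about 0.29 kg. A hidden 0.16 kg lead slug sits 60 mm from mid-length towards one end: which end differs from bar to bar and start to start, and neither looks nor axes tell it. Held at mid-length it pulls with about 0.09 N m. Origin: centre at mid-length; x along the bar
- rocker2 (a joint): Tilt of the steel rocking cradle at rack y = 0, rad: about 0.04 (nearly level, held by a weak spring of 0.15 N m/rad) when empty, +0.3 tipped fully down towards its foot plate, -0.3 tipped fully the other way. It pivots freely about a cross pin 57 mm above the table, under its middle
- cradle2 (a point): Where the centre of a bar belongs in the cradle at rack y = 0; 93 mm above the table when level, 36 mm above the pivot. x along it; a 44 mm tall foot plate at the -x end, inner face 103 mm from here. Two V seats of 8 mm pins, 55 mm either side of the middle; between them only a 12 mm wide beam, its top 32 mm below the bar's axis: room for fingers
- bar3: Octagonal beech tapping bar with like rubber caps, 28 mm across flats, 190 mm long, about 0.29 kg. A hidden 0.16 kg lead slug sits 60 mm from mid-length towards one end: which end differs from bar to bar and start to start, and neither looks nor axes tell it. Held at mid-length it pulls with about 0.09 N m. Origin: centre at mid-length; x along the bar
- rocker3 (a joint): Tilt of the steel rocking cradle at rack y = +85 mm, rad: about 0.04 (nearly level, held by a weak spring of 0.15 N m/rad) when empty, +0.3 tipped fully down towards its foot plate, -0.3 tipped fully the other way. It pivots freely about a cross pin 57 mm above the table, under its middle
- cradle3 (a point): Where the centre of a bar belongs in the cradle at rack y = +85 mm; 93 mm above the table when level, 36 mm above the pivot. x along it; a 44 mm tall foot plate at the -x end, inner face 103 mm from here. Two V seats of 8 mm pins, 55 mm either side of the middle; between them only a 12 mm wide beam, its top 32 mm below the bar's axis: room for fingers
- bottle: White plastic bottle, 52 mm diameter, 110 mm tall, standing beyond the work; origin under its middle; leave alone
- weight: Brass weight with a knob, 60 mm diameter, 55 mm tall, at the left; origin under its middle; leave alone
- jar: Amber glass jar with a black lid, 66 mm wide, 80 mm tall, at the right; origin under its middle; leave alone
Not all that is in view belongs to the job. What is shaped like the bar3 but blue or turquoise is not meant.

How it is judged:
By the outcome, as a careful person would: the job done as asked, in the order asked, and still so for the second after the job is handed in, with the robot touching nothing.
It also fails if it takes over 72 s, if anything falls off the work surface, if the arm or the gripper's body presses on something with over 40 N, if the wrist force passes 120 N, or if a joint passes its speed limit or range.

### The arm

A 6-joint arm with a two-finger parallel gripper is mounted at the origin on the work surface. World frame = base frame: x ahead of the robot, y to its left, z up, the work surface at z = 0. Lengths are in mm, angles in degrees, forces in N, time in s.
With the tool pointing down it reaches from about 350 to 850 mm from the base axis. Payload 8.1 kg.
Tool frame: the origin (TCP) lies where the fingers leave the gripper's body, on its centre line; the fingertips stand 73 mm ahead of it and the grasp point (between the pads) lies 54 mm ahead of it; z points along the fingers, y is the line along which they close (so a half turn about z gives the same grasp; the last joint's range is limited). The gripper opens to 85 mm and grips with 20 to 120 N. Pads are 22 mm wide; open, the fingers measure 114 mm over their backs; the gripper's body (76 mm by 85 mm) begins 54 mm behind the grasp point. The pads swing forward as they close: fully open they stand 13 mm farther back than shut.
Start: joints at [60.711, 7.471, 85.268, -0, 87.261, -4.893], TCP at [247.81, 546.44, 303.892] pointing down, gripper open.
Joint ranges: [-169.43, 169.43], [-51.17, 129.36], [1.28, 143.12], [-76.62, 256.62], [0, 156.53], [-152.29, 152.29]. Speed limits (degrees/s): [136.94, 136.94, 159.86, 180, 180, 180].

### API

Orientations are given as [roll, pitch, yaw] about the fixed x, y, z axes, in that order (R = Rz(yaw) Ry(pitch) Rx(roll)).
In Python, from bench import sense, optics, r gives the robot as it stands.
- The arm moves only by the tool servo_tool, never from a script. Its argument "plan" is a list that holds one entry, the list of rows, each a list of 5 numbers: the shift along the world's x, y, z in m, then the turn about the world's z in degrees, then the finger opening in m, from 0 to 0.0854. A call has 1 to 10 rows; each row shifts and turns the commanded pose from where the row before left it; what a row does not reach is not made up. A row lasts 1/10 s, in which the tool goes at most 50 mm and 8.59 degrees, less where a joint would pass 70% of its speed; a pose out of reach is approached as far as the arm can. A call is refused whole if a number of a shift passes 0.05 or a number of a turn 8.59, either way. A call with a gripper value outside its range is refused whole. The fingers move at their own pace and stop on an object; "force" is the grip in N (left out, the last holds). Time passes only in rows, so rows that do not move let the fingers close. It gives the time, the measured TCP pose, the force, the opening and the grip force at its end, in the units of the state.
- sense(): the state, without advancing time (a new reading comes with each control period).
- optics.snapshot(name): name is "scene" or "top" or "wrist"; returns a dict with "frame" (384x512x3 uint8, blue, green, red), "fx", "fy", "cx", "cy" (pixels), "dist_coeffs" ([k1, k2, p1, p2, k3] as OpenCV has them; the pictures are not rectified), "cam_to_world" (4x4, takes a point from camera to world coordinates). Camera axes: x right, y down, z forward; pixel columns grow to the right and rows downward; lengths in mm; the calibration is good to about 2 mm. A picture is of the moment at which its call begins. There is no depth.
- r.hand_in(): hands the job in; it is judged then, once.
The state is a dict: "time": time; "joint_pos": joint angles; "qd": joint speeds; "joint_efforts": joint torques, N m; "tool_pos": TCP position; "tcp_rot": TCP orientation; "ft_force": force on the tool from outside, world axes, zero at the start; "wrist_torque": the same for the moment, N m; "finger_gap": finger opening in mm; "grip_force": force on a finger pad.
Only numpy, scipy, OpenCV 4.12 (cv2) and the standard library are available. Lean on these libraries where they do the work, as an engineer would, in place of code of your own. Each camera call takes 0.05 s, during which the arm holds its last target. There are 200 camera calls.

## Working session

There is one attempt and no reset: what is moved stays moved. The work goes in short steps, Python scripts to look and compute and a tool call to move; the robot and the scene stay as the last step left them, time stands still between calls to the robot, and variables do not carry over. Pictures are saved under pics/ and viewed, at most 10 in all, crops included, and the job is handed in when it is done.

Besides the shell and the picture viewer there is one more tool, called as name([rows], argument=value, ...), one row to a line, values as JSON. servo_tool: Moves the arm, as the interface text tells. Its arguments: {"type":"object","properties":{"plan":{"type":"array"},"force":{"type":"number"}},"required":["plan"]}

```bash
mkdir -p pics
python3 - <<'E'
from bench import sense, optics, r
import cv2, pickle
d={}
for n in("scene","top"):
    s=optics.snapshot(n); d[n]=s; cv2.imwrite(f"pics/{n}0.png",s["frame"]); print(n,s["fx"],s["cx"],s["cy"],s["dist_coeffs"],s["cam_to_world"])
pickle.dump(d,open("d0.pkl","wb"))
print(sense())
E
```

```text
scene 379.73265244052226 253.0014644913144 188.5249789108644 [0.00119718 0.         0.         0.         0.        ] [[ 5.81957861e-01  5.74729708e-01 -5.75335390e-01  1.30211436e+03]
 [ 8.13211116e-01 -4.14389553e-01  4.08618379e-01 -5.54441182e+02]
 [-3.56785336e-03 -7.05667812e-01 -7.08533845e-01  1.08932041e+03]
 [ 0.00000000e+00  0.00000000e+00  0.00000000e+00  1.00000000e+00]]
top 370.1266263369422 250.08611642676627 190.8104826752996 [0.01884404 0.         0.         0.         0.        ] [[ 2.67890221e-02 -9.97554839e-01  6.45499124e-02  4.13785249e+02]
 [-9.99577504e-01 -2.60029869e-02  1.29868240e-02 -1.28123109e+01]
 [-1.12765786e-02 -6.48705447e-02 -9.97829971e-01  1.26372831e+03]
 [ 0.00000000e+00  0.00000000e+00  0.00000000e+00  1.00000000e+00]]
{'time': 0.1, 'joint_pos': array([ 6.07107840e+01,  7.51116642e+00,  8.53226077e+01,  6.39249695e-04,
        8.72608361e+01, -4.89346574e+00]), 'qd': array([ 0.06493047, -0.04382689, -0.08742867, -0.06193201,  0.00261355,
       -0.09874102]), 'joint_efforts': array([ 1.93198939e-03, -5.70953035e+01, -5.01940942e+01, -7.76266074e-05,
        8.15819803e-03,  2.29977445e-05]), 'tool_pos': array([247.62299521, 546.1170664 , 302.94934593]), 'tcp_rot': array([-1.79905789e+02, -8.70670301e-03,  1.55604211e+02]), 'ft_force': array([0.40701573, 0.36959025, 0.25437706]), 'wrist_torque': array([-0.03768536, -0.0141692 , -0.04742077]), 'grip_force': 0.0, 'finger_gap': 85.27562942582148}
```

View pics/top0.png

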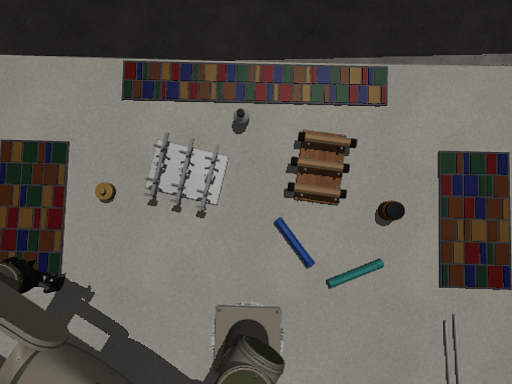

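View pics/scene0.png

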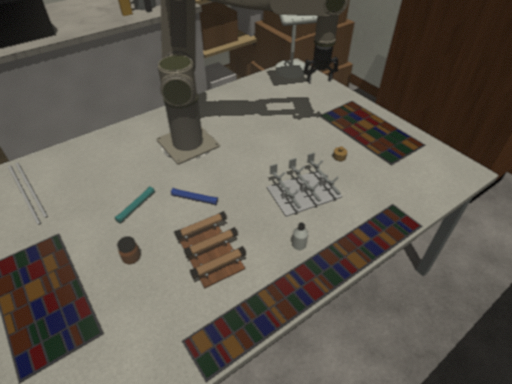

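The top view shows the rest with its three wooden bars at px (290–357, 130–205) and the rack at (145–228, 130–215). The rack's foot plates are at the lower, robot-side ends. The blue and turquoise bars are decoys. The scene view agrees.

```bash
cat > h.py <<'E'
import cv2, numpy as np
def ray(s,px,z):
    K=np.array([[s["fx"],0,s["cx"]],[0,s["fy"],s["cy"]],[0,0,1]])
    n=cv2.undistortPoints(np.array(px,float).reshape(-1,1,2),K,np.array(s["dist_coeffs"],float)).reshape(-1,2)
    T=np.array(s["cam_to_world"]); d=np.c_[n,np.ones(len(n))]@T[:3,:3].T
    return T[:3,3]+d*((np.asarray(z)-T[2,3])/d[:,2])[:,None]
def proj(s,P):
    T=np.linalg.inv(np.array(s["cam_to_world"])); P=np.asarray(P,float).reshape(-1,3)
    K=np.array([[s["fx"],0,s["cx"]],[0,s["fy"],s["cy"]],[0,0,1]])
    return cv2.projectPoints(P,cv2.Rodrigues(T[:3,:3])[0],T[:3,3],K,np.array(s["dist_coeffs"],float))[0].reshape(-1,2)
E
python3 - <<'E'
import pickle,cv2,numpy as np
from h import *
d=pickle.load(open("d0.pkl","rb"));s=d["top"];f=s["frame"]
a=cv2.resize(f[115:225,135:240],None,fx=5,fy=5,interpolation=cv2.INTER_CUBIC)
b=cv2.resize(f[115:225,280:365],None,fx=3.2,fy=5,interpolation=cv2.INTER_CUBIC)
cv2.imwrite("pics/c.png",np.hstack([a,b])[:, :800])
# caps: dark
m=(f.max(2)<45).astype(np.uint8); m[:, :285]=0; m[:,362:]=0; m[:125]=0; m[208:]=0
n,l,st,c=cv2.connectedComponentsWithStats(m)
for i in range(1,n):
    if st[i,4]>12: print("dark",st[i],c[i],ray(s,[c[i]],[60])[0])
# rack plate: bright white
g=f[120:220,135:240]; print(g[50,20],f[200,170],f[230,200])
m=((f.min(2)>0)&(abs(f[:,:,0].astype(int)-f[:,:,2])<9)&(f[:,:,1]>165)).astype(np.uint8)
m[:, :140]=0;m[:,235:]=0;m[:140]=0;m[222:]=0
p=np.argwhere(m)[:,::-1]; R=cv2.minAreaRect(p.astype(np.float32)); print(len(p),R); B=cv2.boxPoints(R); W=ray(s,B,[12]*4); print(W,W.mean(0))
# wood rest
hsv=cv2.cvtColor(f,cv2.COLOR_BGR2HSV)
m=((hsv[:,:,0]<20)&(hsv[:,:,1]>90)&(hsv[:,:,2]>50)).astype(np.uint8)
m[:, :285]=0; m[:,362:]=0; m[:125]=0; m[208:]=0
p=np.argwhere(m)[:,::-1]; R=cv2.minAreaRect(p.astype(np.float32)); print(len(p),R); W=ray(s,cv2.boxPoints(R),[12]*4); print(W)
E
```

```text
dark [298 132  48  23 349] [319.3008596  145.35243553] [ 646.71794711 -219.79359485   60.        ]
dark [349 139   8   9  48] [352.70833333 143.20833333] [ 656.3636009  -328.51370005   60.        ]
dark [290 157   8  10  54] [293.61111111 161.35185185] [ 591.88101173 -136.87325405   60.        ]
dark [343 164   6   9  45] [345.66666667 168.06666667] [ 574.01082018 -306.51673386   60.        ]
dark [297 167  45  12 248] [319.0483871  171.93548387] [ 559.17301996 -220.31268844   60.        ]
dark [286 183  60  20 309] [315.00323625 194.9579288 ] [ 483.65352136 -208.33807465   60.        ]
[132 134 135] [102 105 103] [122 131 133]
590 ((193.0590057373047, 173.2521514892578), (57.95145797729492, 47.713829040527344), 13.392498016357422)
[[490.34159312 311.59613066  12.        ]
 [650.41059683 280.46757634  12.        ]
 [609.06245144  86.1051596   12.        ]
 [449.81482515 118.64358516  12.        ]] [549.90736663 199.20311294  12.        ]
2282 ((320.6354064941406, 167.30039978027344), (48.803951263427734, 71.60658264160156), 10.954063415527344)
[[ 474.54837723 -131.61358164   12.        ]
 [ 716.2771396  -173.19129057   12.        ]
 [ 688.01647779 -336.43525883   12.        ]
 [ 447.55298832 -293.2014158    12.        ]]
```

View pics/c.png

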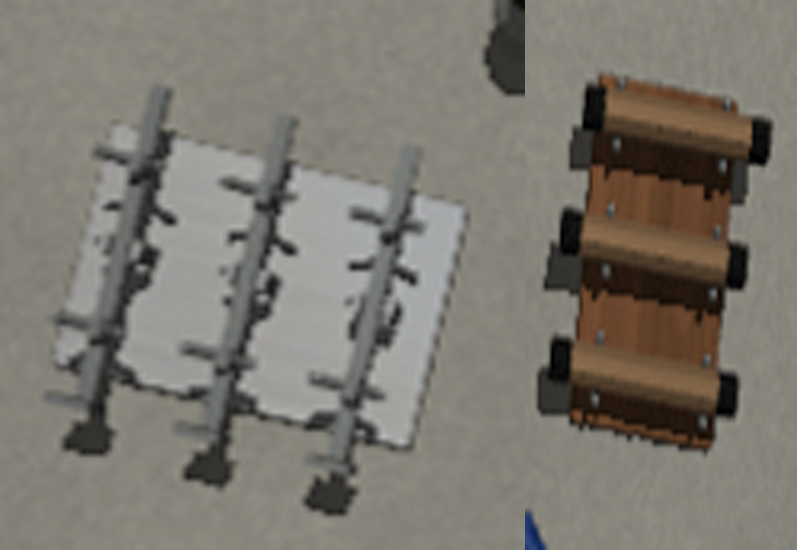

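The crop confirms the layout. The rack's base corners are near px (158,139), (228,156), (217,204) and (146,187), with foot plates at the lower ends. Bar caps are near (301,136)/(354,143), (294,161)/(346,168) and (291,186)/(343,194).

Run:
```python
import pickle
from h import *
from bench import sense, optics
d=pickle.load(open("d0.pkl","rb"));s=d["top"]
c=np.array([(301.3,136.4),(353.75,143.2),(294.4,161.2),(346.3,168.2),(290.9,186.4),(343.4,193.6)])
W=ray(s,c,[62]*6)
for i in range(0,6,2):
    v=W[i]-W[i+1]; print("bar",(W[i]+W[i+1])/2,np.linalg.norm(v),np.degrees(np.arctan2(v[1],v[0])))
R=ray(s,[(158,139.4),(228.4,156),(216.6,204.4),(146,187.4)],[12]*4);print(R,R.mean(0))
e=R[0]-R[3]+R[1]-R[2];print("rack yaw",np.degrees(np.arctan2(e[1],e[0])),[np.linalg.norm(R[i]-R[i-1]) for i in range(4)])
R=ray(s,[((600)/1,0)],[12])
# rest board corners in crop b
q=np.array([(600,75),(737,103),(711,450),(572,423)],float);q=np.c_[280+(q[:,0]-525)/3.2,115+q[:,1]/5]
R=ray(s,q,[12]*4);print(R.mean(0),[np.linalg.norm(R[i]-R[i-1]) for i in range(4)])
e=R[0]-R[1]+R[3]-R[2];print("rest xdir",np.degrees(np.arctan2(e[1],e[0])))
```

```text
bar [ 665.30579568 -245.78120984   62.        ] 172.16945980851617 83.838745069768
bar [ 582.75355092 -223.65484771   62.        ] 169.89623934585163 83.65058088091862
bar [ 499.85024886 -214.52527322   62.        ] 171.1888454731122 83.62793373756526
[[662.90934599 323.47469936  12.        ]
 [611.79854257  80.6308071   12.        ]
 [445.73915283 115.53088063  12.        ]
 [497.15149156 357.27570078  12.        ]] [554.39963324 219.22802197  12.        ]
rack yaw -11.697520887331518 [np.float64(169.1690692801722), np.float64(248.16420014594755), np.float64(169.68717114696082), np.float64(247.151343597809)]
[ 580.73110218 -233.59394426   12.        ] [np.float64(240.06152991794525), np.float64(146.63976441025753), np.float64(238.3762393891677), np.float64(146.98691861119258)]
rest xdir 84.07763570772008
```

servo_tool([
  [[0.0307, -0.0327, 0, 1.3, 0.085], [0.0307, -0.0327, 0, 1.3, 0.085], [0.0307, -0.0327, 0, 1.3, 0.085], [0.0307, -0.0327, 0, 1.3, 0.085], [0.0307, -0.0327, 0, 1.3, 0.085], [0.0307, -0.0327, 0, 1.3, 0.085], [0.0307, -0.0327, 0, 1.3, 0.085], [0.0307, -0.0327, 0, 1.3, 0.085], [0.0307, -0.0327, 0, 1.3, 0.085], [0.0307, -0.0327, 0, 1.0, 0.085]],
], force=100)

```text
time: 1.1
tool_pos: [555.6, 217.8, 303.5]
tcp_rot: [-180.0, -0.0, 168.4]
ft_force: [0.5, 1.4, 0.2]
finger_gap: 85.5
grip_force: 0.0
```

Run:
```python
from bench import sense, optics, r
import cv2, pickle
from h import *
s=optics.snapshot("wrist"); s["st"]=sense(); pickle.dump(s,open("w1.pkl","wb")); cv2.imwrite("pics/w1.png",s["frame"])
print(s["cam_to_world"],s["st"]["tool_pos"],s["st"]["tcp_rot"],s["st"]["wrist_torque"])
```

```text
[[ 2.02119855e-01  9.29733741e-01  3.07803080e-01  4.75616086e+02]
 [ 9.79360757e-01 -1.91791297e-01 -6.37856312e-02  2.35277500e+02]
 [-2.69701507e-04  3.14342600e-01 -9.49309569e-01  3.73721670e+02]
 [ 0.00000000e+00  0.00000000e+00  0.00000000e+00  1.00000000e+00]] [559.38826687 212.52102085 303.21839446] [-1.79830962e+02  1.30630941e-01  1.68188133e+02] [-0.18052146  0.01655324 -0.01401771]
```

View pics/w1.png

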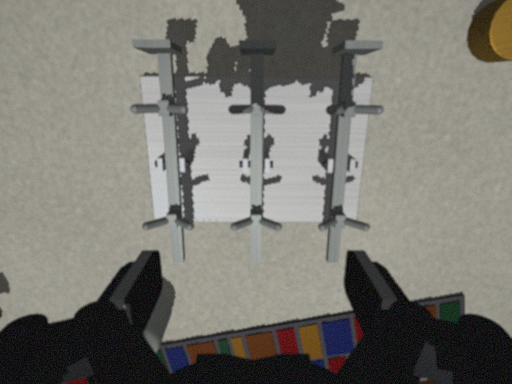

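The wrist view shows the rack clearly, foot plates at the top. The V seats sit at about (165,107)/(173,217), (257,108)/(256,217) and (347,108)/(340,218).

Run:
```python
import pickle
from h import *
s=pickle.load(open("w1.pkl","rb"))
c=np.array([(165,107),(173,217),(257,108),(256,217),(347,108),(340,218)],float)
W=ray(s,c,[64,68]*3)
for i in range(0,6,2):
    v=W[i+1]-W[i]; print((W[i]+W[i+1])/2,np.linalg.norm(v),np.degrees(np.arctan2(v[1],v[0])))
# foot plates inner top edges / beam far ends
f=s["frame"]
m=(f.min(2)>165).astype(np.uint8); 
R=ray(s,[(141,76),(370,80),(358,221),(154,221)],[12]*4); print(R,R.mean(0)); 
print("predicted cradle px", proj(s,[(537.2,136.0,66),(554.4,219.2,66),(571.6,302.4,66)]))
```

```text
[533.90476768 138.98536693  66.        ] 110.34892352447002 -11.795556032808985
[551.73227316 223.28175037  66.        ] 109.54791659731033 -11.98640525326829
[569.6474801  307.18198344  66.        ] 110.5433669654684 -10.65308279220496
[[444.87953445 120.26715717  12.        ]
 [498.11843336 358.28034429  12.        ]
 [659.52843396 329.41895301  12.        ]
 [608.85435365  83.68871094  12.        ]] [552.84518885 222.91379135  12.        ]
predicted cradle px [[167.27290266 168.48576366]
 [252.97610005 168.54232253]
 [338.6879173  168.55320891]]
```

servo_tool([
  [[0, 0, 0, 0, 0.085], [0, 0, 0, 0, 0.085], [0, 0, 0, 0, 0.085]],
])

```text
time: 1.45
tool_pos: [554.1, 220.3, 303.6]
tcp_rot: [-180.0, -0.0, 168.4]
ft_force: [0.3, -0.0, 0.7]
finger_gap: 84.9
grip_force: 0.0
```

Run:
```python
from bench import sense, optics, r
import cv2, pickle
from h import *
a=pickle.load(open("w1.pkl","rb"));st=sense();print(st["tool_pos"],st["tcp_rot"],st["wrist_torque"],st["qd"].round(1))
s=optics.snapshot("wrist");pickle.dump(s,open("w2.pkl","wb"));print(s["cam_to_world"]-a["cam_to_world"])
c=np.array([(165,107),(173,217),(257,108),(256,217),(347,108),(340,218)],int)
q=[]
for x,y in c:
    t=a["frame"][y-22:y+23,x-22:x+23]; w=s["frame"][y-37:y+38,x-37:x+38]
    r_=cv2.matchTemplate(w,t,cv2.TM_CCOEFF_NORMED); _,v,_,l=cv2.minMaxLoc(r_); q.append((x+l[0]-15,y+l[1]-15)); print(l[0]-15,l[1]-15,round(v,2))
W=ray(s,q,[64,68]*3)
for i in range(0,6,2):
    v=W[i+1]-W[i]; print((W[i]+W[i+1])/2,np.linalg.norm(v),np.degrees(np.arctan2(v[1],v[0])))
```

```text
[554.09213238 220.27704621 303.61809007] [-1.79998640e+02 -4.23046451e-02  1.68361142e+02] [ 0.00049918 -0.01848505 -0.04799431] [ 0.6 -0.2 -0.1 -0.1 -0.1 -0.2]
[[-1.61669740e-04  4.58604364e-05 -3.24102545e-05 -1.53788543e+00]
 [ 3.33879194e-05  7.50119715e-05  2.87791420e-04  2.44456037e+00]
 [ 2.35354866e-04 -8.98995484e-05 -2.98011874e-05  1.88131496e-01]
 [ 0.00000000e+00  0.00000000e+00  0.00000000e+00  0.00000000e+00]]
-2 2 0.99
-2 2 0.99
-2 2 0.98
-2 2 0.99
-2 2 0.98
-2 2 0.99
[533.96293284 138.95547969  66.        ] 110.82900828836641 -11.893287766352044
[551.82746218 223.46248494  66.        ] 110.03806407574103 -12.077586130707463
[569.78102325 307.59717811  66.        ] 111.04687922330027 -10.740571470438441
```

servo_tool([
  [[0.0027, -0.045, 0, -8.44, 0.085], [0.0027, -0.045, 0, -8.44, 0.085], [0.0027, -0.045, 0, -8.44, 0.085], [0.0027, -0.045, 0, -8.44, 0.085], [0.0027, -0.045, 0, -8.44, 0.085], [0.0027, -0.045, 0, -8.44, 0.085], [0.0027, -0.045, 0, -8.44, 0.085], [0.0027, -0.045, 0, -8.44, 0.085], [0.0027, -0.045, 0, -8.44, 0.085], [0.0027, -0.045, 0, -8.44, 0.085]],
])

```text
time: 2.5
tool_pos: [582.0, -231.0, 304.2]
tcp_rot: [180.0, -0.0, 83.7]
ft_force: [1.2, -0.1, 0.1]
finger_gap: 84.8
grip_force: 0.0
```

servo_tool([
  [[0, 0, 0, 0, 0.085], [0, 0, 0, 0, 0.085], [0, 0, 0, 0, 0.085]],
])

```text
time: 2.8
tool_pos: [582.0, -229.0, 303.9]
tcp_rot: [-180.0, -0.0, 84.1]
ft_force: [0.9, 0.5, 0.1]
finger_gap: 84.9
grip_force: 0.0
```

Run:
```python
from bench import sense, optics, r
import cv2, pickle
from h import *
st=sense();print(st["tool_pos"],st["tcp_rot"],st["joint_pos"].round(1))
s=optics.snapshot("wrist");pickle.dump(s,open("w3.pkl","wb"));cv2.imwrite("pics/w3.png",s["frame"])
print("grasp px",proj(s,[st["tool_pos"]-[0,0,d] for d in(41,54)]))
f=s["frame"]
m=(f.max(2)<40).astype(np.uint8)
n,l,S,c=cv2.connectedComponentsWithStats(m)
for i in range(1,n):
    if S[i,4]>60: print(S[i],c[i].round(1))
```

```text
[ 582.02255217 -229.03136656  303.89720202] [-1.79993909e+02 -2.90415078e-02  8.40508747e+01] [-26.2  11.4  80.9   0.   87.7 -20.2]
grasp px [[254.81881093 293.49593729]
 [254.65191607 275.37281785]]
[239  59  16  23 151] [244.4  70.3]
[147  60  14  22  94] [150.6  71.3]
[327  77  22  21 250] [335.1  86.1]
[241 231   8  16  69] [244.1 237.7]
[317 243  12  15 115] [321.8 249.5]
[    0   252   512   132 28637] [251.5 344.9]
```

View pics/w3.png

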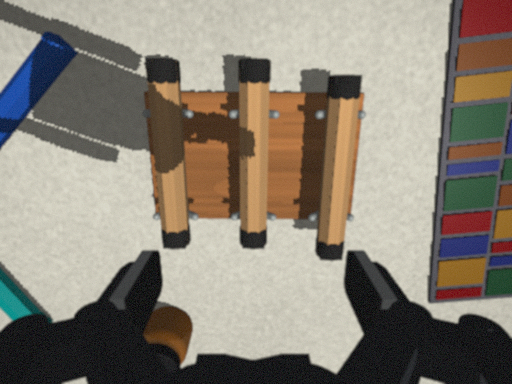

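The wrist view shows three bars. Cap/wood boundaries are at about (163,82)/(176,232), (254,82)/(253,232) and (344,97)/(331,243).

Run:
```python
import pickle
from h import *
s=pickle.load(open("w3.pkl","rb"))
c=np.array([(163,82),(176,232),(254,82),(253.5,232),(344,97),(331,243)],float)
W=ray(s,c,[69]*6)
for i in range(0,6,2):
    v=W[i+1]-W[i]; print((W[i]+W[i+1])/2,np.linalg.norm(v),np.degrees(np.arctan2(v[1],v[0])))
```

```text
[ 501.53403271 -212.6082369    69.        ] 149.3413740352198 -95.8301448655354
[ 582.88699499 -221.06246997   69.        ] 149.47572518892105 -96.09162465996788
[ 663.49643986 -242.51134219   69.        ] 149.19747786121218 -96.09198579737463
```

servo_tool([
  [[0.001, 0.0065, -0.02, 0, 0.06], [0, 0, -0.03, 0, 0.06], [0, 0, -0.03, 0, 0.06], [0, 0, -0.03, 0, 0.06], [0, 0, -0.03, 0, 0.06], [0, 0, -0.03, 0, 0.06], [0, 0, -0.02, 0, 0.06], [0, 0, -0.01, 0, 0.06], [0, 0, 0, 0, 0.06], [0, 0, 0, 0, 0.06]],
])

```text
time: 3.85
tool_pos: [583.6, -223.7, 105.2]
tcp_rot: [179.9, 0.0, 84.0]
ft_force: [0.2, -0.4, 1.0]
finger_gap: 60.1
grip_force: 0.0
```

servo_tool([
  [[0, 0, 0, 0, 0.02], [0, 0, 0, 0, 0.02], [0, 0, 0, 0, 0.02], [0, 0, 0, 0, 0.02], [0, 0, 0, 0, 0.02], [0, 0, 0, 0, 0.02]],
], force=90)

```text
time: 4.45
tool_pos: [583.2, -224.4, 105.7]
tcp_rot: [179.9, 0.0, 83.9]
ft_force: [-5.0, 2.4, 8.2]
finger_gap: 26.7
grip_force: 88.2
```

Run:
```python
from bench import sense
s=sense();print({k:s[k] for k in("tool_pos","tcp_rot","ft_force","wrist_torque","finger_gap","grip_force")})
```

```text
{'tool_pos': array([ 583.2307681 , -224.39934823,  105.70095676]), 'tcp_rot': array([1.79929844e+02, 2.77724639e-02, 8.38916905e+01]), 'ft_force': array([-4.99541475,  2.44508663,  8.19717032]), 'wrist_torque': array([ 0.22788154,  0.6398892 , -0.0260271 ]), 'finger_gap': 26.70401993615749, 'grip_force': 88.20158366113901}
```

servo_tool([
  [[0, 0, 0.01, 0, 0.02], [0, 0, 0.02, 0, 0.02], [0, 0, 0.03, 0, 0.02], [0, 0, 0.03, 0, 0.02], [0, 0, 0.03, 0, 0.02], [0, 0, 0.02, 0, 0.02], [0, 0, 0, 0, 0.02], [0, 0, 0, 0, 0.02], [0, 0, 0, 0, 0.02]],
])

```text
time: 5.35
tool_pos: [581.9, -223.7, 241.7]
tcp_rot: [-179.8, -0.1, 83.9]
ft_force: [-0.3, 0.7, -3.6]
finger_gap: 26.2
grip_force: 89.0
```

```bash
cat > feel.py <<'E'
from bench import sense, optics
import numpy as np,cv2,sys,pickle
from h import proj
T=[];F=[]
for i in range(4):
    s=sense();T.append(s["wrist_torque"]);F.append(s["ft_force"])
    w=optics.snapshot("wrist")
pickle.dump(w,open("wf.pkl","wb"))
T=np.array(T);print("T",T.round(3).tolist(),"F",np.mean(F,0).round(2),s["finger_gap"],s["tool_pos"],s["tcp_rot"])
y=np.radians(s["tcp_rot"][2]);u=np.array([np.cos(y),np.sin(y)])
m=T.mean(0); print("pitch moment about tool-y left axis, +tool-x end heavy if >0:", -(m[0]*u[1]-m[1]*u[0]))
if len(sys.argv)>1: cv2.imwrite(sys.argv[1],w["frame"])
E
python3 feel.py pics/w4.png
```

```text
T [[-0.087, 0.049, -0.001], [-0.072, -0.003, -0.005], [-0.087, -0.024, 0.083], [-0.186, -0.031, -0.008]] F [-0.31  0.19 -3.34] 26.354349058791946 [ 582.07189106 -223.72321017  241.9381554 ] [-1.79836621e+02 -5.95036277e-02  8.39025811e+01]
pitch moment about tool-y left axis, +tool-x end heavy if >0: 0.10720652315301485
```

View pics/w4.png

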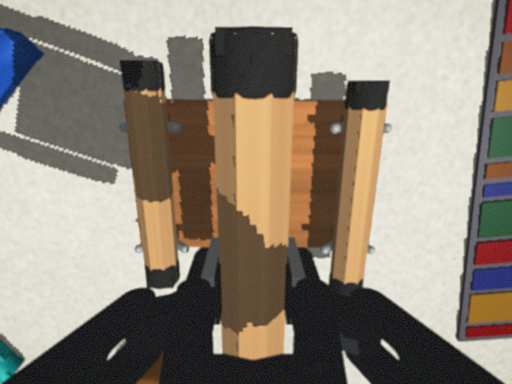

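Middle bar lifted. The moment is about −0.1 N·m about world x, so the +tool‑x end is heavy: the world +y end, at the top of this image, with its cap boundary at (254,96). I'll check how far the bar's centre is from the grip.

```bash
cat > off.py <<'E'
import pickle,sys
from h import *
from bench import sense
# lateral/axial offset of bar centre from TCP, from the visible cap/wood boundary; args u v
s=pickle.load(open("wf.pkl","rb"));st=sense();p=st["tool_pos"];y=np.radians(st["tcp_rot"][2])
f=s["frame"]
col=f[:,244:264].mean(1).max(1); 
b=[i for i in range(15,200) if col[i:i+8].mean()-col[i-8:i].mean()>60]
v=float(np.mean(b[:10])) if b else None
row=f[int(v)+8].max(1); e=np.where(row[170:340]>120)[0]+170; print("boundary row",v,"wood cols",e.min(),e.max())
for zz in(p[2]-36,p[2]-33):
    w=ray(s,[(254,v)],[zz])[0]-p; print("axial offset of bar centre (tool x)",w[0]*np.cos(y)+w[1]*np.sin(y)-74.7,"lat",-w[0]*np.sin(y)+w[1]*np.cos(y))
E
python3 off.py
```

```text
boundary row 98.5 wood cols 208 315
axial offset of bar centre (tool x) 2.6825096031157045 lat 0.7117176710496826
axial offset of bar centre (tool x) 2.8147029708046603 lat 0.7133176538684998
```

servo_tool([
  [[-0.0028, 0.0445, 0, 8.44, 0.02], [-0.0028, 0.0445, 0, 8.44, 0.02], [-0.0028, 0.0445, 0, 8.44, 0.02], [-0.0028, 0.0445, 0, 8.44, 0.02], [-0.0028, 0.0445, 0, 8.44, 0.02], [-0.0028, 0.0445, 0, 8.44, 0.02], [-0.0028, 0.0445, 0, 8.44, 0.02], [-0.0028, 0.0445, 0, 8.44, 0.02], [-0.0028, 0.0445, 0, 8.44, 0.02], [-0.0028, 0.0445, 0, 8.44, 0.02]],
])

```text
time: 6.55
tool_pos: [554.2, 222.7, 243.4]
tcp_rot: [-180.0, -0.0, 168.7]
ft_force: [0.2, -0.1, -2.5]
finger_gap: 26.4
grip_force: 89.3
```

servo_tool([
  [[0, 0, -0.02, 0, 0.02], [0, 0, -0.02, 0, 0.02], [0, 0, -0.01, 0, 0.02], [0, 0, 0, 0, 0.02], [0, 0, 0, 0, 0.02], [0, 0, 0, 0, 0.02]],
])

```text
time: 7.15
tool_pos: [555.6, 220.8, 195.2]
tcp_rot: [179.9, 0.1, 168.3]
ft_force: [0.7, 0.8, -2.6]
finger_gap: 26.6
grip_force: 89.7
```

```bash
python3 feel.py pics/w5.png; python3 -c "
from bench import optics;import cv2,pickle
s=optics.snapshot('scene');pickle.dump(s,open('s5.pkl','wb'));t=optics.snapshot('top');pickle.dump(t,open('t5.pkl','wb'))
w=cv2.imread('pics/w5.png');cv2.imwrite('pics/m5.png',cv2.vconcat([cv2.resize(w[:250],(800,390)),cv2.resize(s['frame'][130:230,240:360],(250,208)) if 0 else cv2.copyMakeBorder(cv2.resize(s['frame'][140:220,250:350],(260,208)),0,0,0,280,0) if 0 else cv2.hconcat([cv2.resize(s['frame'][140:220,250:350],(400,208)),cv2.resize(t['frame'][120:220,130:240],(400,208))])]))"
```

```text
T [[-0.114, -0.324, -0.02], [0.061, 0.12, -0.007], [0.011, 0.158, -0.023], [-0.03, -0.113, 0.003]] F [ 0.02  0.21 -2.66] 26.536515809860624 [555.43681074 220.86847291 195.0530877 ] [1.79947844e+02 9.09623568e-02 1.68278652e+02]
pitch moment about tool-y left axis, +tool-x end heavy if >0: 0.04265505797037619
```

View pics/m5.png

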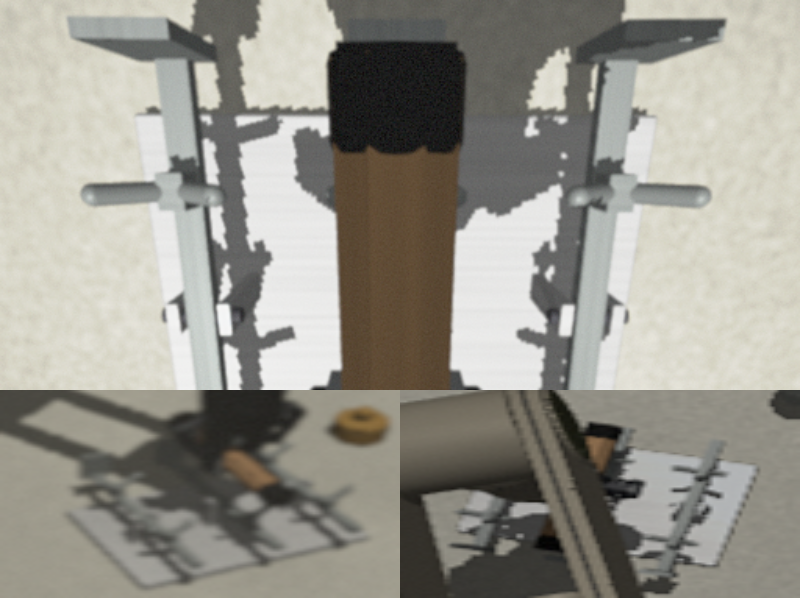

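The bar hovers aligned with cradle 2: cap centre at column 397, foot plate at 396. Before lowering I'll average more torque readings to confirm the heavy end.

```bash
sed -i 's/range(4)/range(12)/; s/T.round(3).tolist()/T.std(0).round(3)/' feel.py; python3 feel.py
```

```text
T [0.055 0.14  0.037] F [-0.21 -0.02 -3.24] 26.401619538473017 [554.80423728 220.96100613 193.85920491] [-1.79999331e+02 -1.75297391e-03  1.68307435e+02]
pitch moment about tool-y left axis, +tool-x end heavy if >0: 0.1000658810124496
```

servo_tool([
  [[0, 0, -0.015, 0, 0.02], [0, 0, -0.015, 0, 0.02], [0, 0, -0.01, 0, 0.02], [0, 0, -0.004, 0, 0.02], [0, 0, 0, 0, 0.02], [0, 0, -0.002, 0, 0.02], [0, 0, -0.001, 0, 0.02], [0, 0, 0, 0, 0.02]],
])

```text
time: 8.85
tool_pos: [555.1, 221.0, 147.3]
tcp_rot: [180.0, 0.0, 168.3]
ft_force: [0.3, -1.0, -3.3]
finger_gap: 26.6
grip_force: 89.7
```

servo_tool([
  [[0, 0, -0.001, 0, 0.02], [0, 0, 0, 0, 0.02], [0, 0, -0.001, 0, 0.02], [0, 0, 0, 0, 0.02]],
])

```text
time: 9.25
tool_pos: [554.7, 220.9, 144.8]
tcp_rot: [-180.0, -0.0, 168.3]
ft_force: [0.3, -0.3, -3.5]
finger_gap: 26.7
grip_force: 89.7
```

servo_tool([
  [[0, 0, -0.001, 0, 0.02], [0, 0, 0, 0, 0.02], [0, 0, 0, 0, 0.02]],
])

```text
time: 9.55
tool_pos: [554.9, 221.0, 144.0]
tcp_rot: [180.0, 0.0, 168.3]
ft_force: [0.3, 1.2, -2.4]
finger_gap: 26.5
grip_force: 89.8
```

servo_tool([
  [[0, 0, -0.001, 0, 0.02], [0, 0, 0, 0, 0.02], [0, 0, 0, 0, 0.02]],
])

```text
time: 9.85
tool_pos: [555.1, 221.1, 143.7]
tcp_rot: [180.0, 0.0, 168.3]
ft_force: [-3.3, -0.6, 5.5]
finger_gap: 26.2
grip_force: 90.8
```

servo_tool([
  [[0, 0, -0.001, 0, 0.02], [0, 0, 0, 0, 0.02], [0, 0, 0, 0, 0.02]],
])

```text
time: 10.15
tool_pos: [555.3, 221.1, 143.6]
tcp_rot: [180.0, 0.1, 168.3]
ft_force: [-5.9, -1.9, 11.7]
finger_gap: 26.7
grip_force: 91.8
```

```bash
python3 feel.py
```

```text
T [0.018 0.026 0.023] F [-5.52 -1.53 11.92] 26.503147494720004 [555.27601288 221.0885035  143.57110832] [1.79965189e+02 6.49268504e-02 1.68301826e+02]
pitch moment about tool-y left axis, +tool-x end heavy if >0: -0.9038417269996577
```

servo_tool([
  [[0, 0, 0.001, 0, 0.03], [0, 0, 0, 0, 0.04], [0, 0, 0, 0, 0.05], [0, 0, 0, 0, 0.06], [0, 0, 0, 0, 0.06], [0, 0, 0, 0, 0.06], [0, 0, 0, 0, 0.06]],
])

```text
time: 11.45
tool_pos: [554.8, 220.9, 142.8]
tcp_rot: [-180.0, -0.0, 168.3]
ft_force: [1.3, 0.5, -0.2]
finger_gap: 59.9
grip_force: 0.0
```

servo_tool([
  [[0, 0, 0.01, 0, 0.06], [0, 0, 0.03, 0, 0.06], [0, 0, 0.03, 0, 0.06], [0, 0, 0.03, 0, 0.06], [0, 0, 0.03, 0, 0.06], [0, 0, 0.02, 0, 0.06], [0, 0, 0, 0, 0.06], [0, 0, 0, 0, 0.06]],
])

```text
time: 12.25
tool_pos: [555.0, 221.0, 293.7]
tcp_rot: [180.0, 0.1, 168.3]
ft_force: [-0.4, -1.4, -1.7]
finger_gap: 60.1
grip_force: 0.0
```

```bash
python3 -c "
from bench import optics,sense;import cv2,pickle
w=optics.snapshot('wrist');pickle.dump(w,open('w6.pkl','wb'));s=optics.snapshot('scene')
cv2.imwrite('pics/m6.png',cv2.vconcat([cv2.resize(w['frame'],(500,375)),cv2.resize(s['frame'][140:220,250:350],(500,225))]));print(sense()['tool_pos'])"
```

```text
[554.26269424 220.7471094  291.56683227]
```

View pics/m6.png

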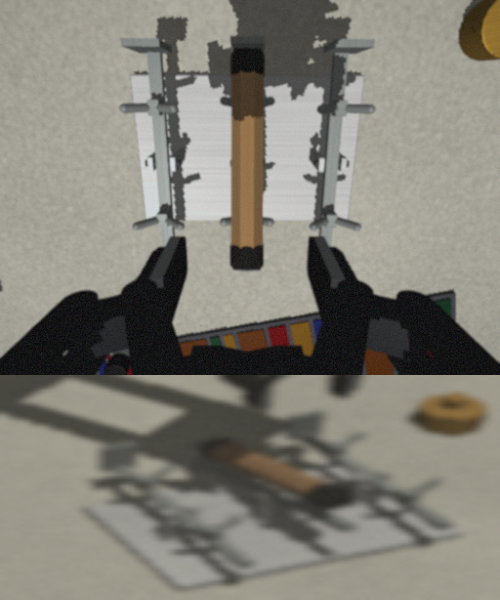

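Bar seated in cradle 2 and tipped to its foot plate. Its near cap, at (248,258), looks raised and larger. Next is the far bar.

servo_tool([
  [[0.01, -0.0423, 0, -7.67, 0.06], [0.01, -0.0423, 0, -7.67, 0.06], [0.01, -0.0423, 0, -7.67, 0.06], [0.01, -0.0423, 0, -7.67, 0.06], [0.01, -0.0423, 0, -7.67, 0.06], [0.01, -0.0423, 0, -7.67, 0.06], [0.01, -0.0423, 0, -7.67, 0.06], [0.01, -0.0423, 0, -7.67, 0.06], [0.01, -0.0423, 0, -7.67, 0.06], [0.01, -0.0423, 0, -7.67, 0.06]],
])

```text
time: 13.35
tool_pos: [654.3, -203.6, 290.8]
tcp_rot: [-179.8, -0.1, 91.3]
ft_force: [1.3, 1.0, 0.2]
finger_gap: 59.7
grip_force: 0.0
```

servo_tool([
  [[0.0097, -0.0421, 0, -7.6, 0.06], [0, 0, 0, 0, 0.06], [0, 0, 0, 0, 0.06], [0, 0, -0.03, 0, 0.06], [0, 0, -0.03, 0, 0.06], [0, 0, -0.03, 0, 0.06], [0, 0, -0.03, 0, 0.06], [0, 0, -0.01, 0, 0.06], [0, 0, 0, 0, 0.06], [0, 0, 0, 0, 0.06]],
])

```text
time: 14.35
tool_pos: [665.1, -243.7, 164.4]
tcp_rot: [179.9, 0.0, 84.1]
ft_force: [0.3, -0.1, 1.1]
finger_gap: 59.9
grip_force: 0.0
```

servo_tool([
  [[0, 0, -0.025, 0, 0.06], [0, 0, -0.025, 0, 0.06], [0, 0, -0.008, 0, 0.06], [0, 0, 0, 0, 0.06], [0, 0, 0, 0, 0.02], [0, 0, 0, 0, 0.02], [0, 0, 0, 0, 0.02], [0, 0, 0, 0, 0.02], [0, 0, 0, 0, 0.02], [0, 0, 0, 0, 0.02]],
], force=90)

```text
time: 15.35
tool_pos: [666.2, -244.8, 107.6]
tcp_rot: [179.7, 0.1, 84.0]
ft_force: [1.8, -0.1, 6.0]
finger_gap: 26.6
grip_force: 88.8
```

servo_tool([
  [[0, 0, 0, 0, 0.02], [0, 0, 0.01, 0, 0.02], [0, 0, 0.025, 0, 0.02], [0, 0, 0.03, 0, 0.02], [0, 0, 0.03, 0, 0.02], [0, 0, 0.03, 0, 0.02], [0, 0, 0.015, 0, 0.02], [0, 0, 0, 0, 0.02], [0, 0, 0, 0, 0.02], [0, 0, 0, 0, 0.02]],
])

```text
time: 16.35
tool_pos: [663.4, -243.7, 241.9]
tcp_rot: [-179.8, -0.1, 84.0]
ft_force: [0.8, -0.7, -3.1]
finger_gap: 26.7
grip_force: 88.9
```

```bash
python3 feel.py; python3 off.py
```

```text
T [0.022 0.027 0.027] F [ 0.07  0.04 -2.85] 26.057323990468607 [ 664.56001258 -244.18321967  244.97624738] [1.79992138e+02 4.99223223e-03 8.40060939e+01]
pitch moment about tool-y left axis, +tool-x end heavy if >0: 0.10190264712093855
boundary row 105.5 wood cols 207 339
axial offset of bar centre (tool x) 0.443235135848596 lat 0.422474902851806
axial offset of bar centre (tool x) 0.6397580689746434 lat 0.433243978389112
```

servo_tool([
  [[-0.0079, 0.0457, 0, 7.02, 0.02], [-0.0079, 0.0457, 0, 7.02, 0.02], [-0.0079, 0.0457, 0, 7.02, 0.02], [-0.0079, 0.0457, 0, 7.02, 0.02], [-0.0079, 0.0457, 0, 7.02, 0.02], [-0.0079, 0.0457, 0, 7.02, 0.02], [-0.0079, 0.0457, 0, 7.02, 0.02], [-0.0079, 0.0457, 0, 7.02, 0.02], [-0.0079, 0.0457, 0, 7.02, 0.02], [-0.0079, 0.0457, 0, 7.02, 0.02]],
])

```text
time: 17.95
tool_pos: [585.0, 214.7, 245.4]
tcp_rot: [180.0, 0.0, 154.5]
ft_force: [0.6, 0.3, -4.2]
finger_gap: 26.6
grip_force: 89.3
```

servo_tool([
  [[-0.0079, 0.0457, 0, 7.02, 0.02], [-0.0079, 0.0457, 0, 7.02, 0.02], [0, 0, 0, 0, 0.02], [0, 0, -0.02, 0, 0.02], [0, 0, -0.02, 0, 0.02], [0, 0, -0.01, 0, 0.02], [0, 0, 0, 0, 0.02], [0, 0, 0, 0, 0.02], [0, 0, 0, 0, 0.02]],
])

```text
time: 18.85
tool_pos: [570.5, 304.3, 196.5]
tcp_rot: [179.9, 0.1, 168.2]
ft_force: [1.1, 0.9, -2.3]
finger_gap: 26.5
grip_force: 89.7
```

Run:
```python
from bench import sense,optics
from h import *
import pickle
s=sense();p=s["tool_pos"];print(p,s["tcp_rot"],s["ft_force"])
w=optics.snapshot("wrist");pickle.dump(w,open("w7.pkl","wb"))
# foot plate of the cradle beyond the cap, compared with the same view over cradle 2
a=cv2.imread("pics/w5.png"); t=a[8:30,200:300]; 
f=w["frame"];r_=cv2.matchTemplate(f[0:50,180:320],t,cv2.TM_CCOEFF_NORMED);print(cv2.minMaxLoc(r_),"same place would be (20,8)")
cv2.imwrite("pics/w7.png",cv2.resize(f[:250],(800,390)))
```

```text
[570.53944568 304.30932334 196.48997935] [1.79923844e+02 1.07538890e-01 1.68217358e+02] [ 1.07178811  0.88879135 -2.3435503 ]
(0.021916449069976807, 0.9707011580467224, (40, 7), (22, 17)) same place would be (20,8)
```

View pics/w7.png

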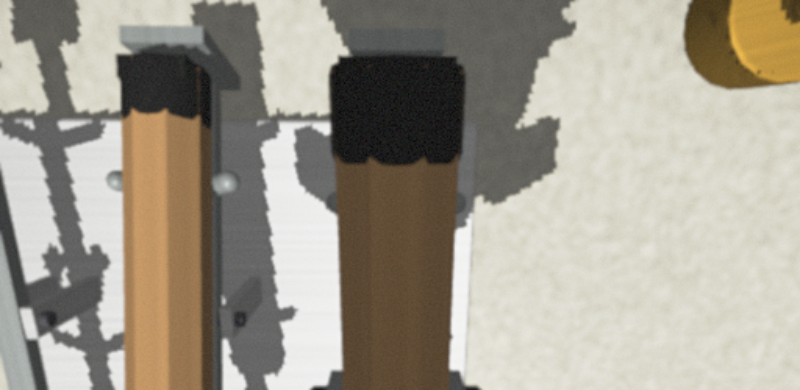

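Cradle 3 is aligned: cap centre at column 398, plate at 396.5. Bar 2 has stayed tipped against its plate. Lowering now.

servo_tool([
  [[-0.001, 0, -0.015, 0, 0.02], [0, 0, -0.015, 0, 0.02], [0, 0, -0.01, 0, 0.02], [0, 0, -0.004, 0, 0.02], [0, 0, 0, 0, 0.02], [0, 0, -0.002, 0, 0.02], [0, 0, -0.001, 0, 0.02], [0, 0, -0.001, 0, 0.02], [0, 0, 0, 0, 0.02]],
])

```text
time: 19.8
tool_pos: [568.8, 304.3, 147.1]
tcp_rot: [180.0, 0.0, 168.2]
ft_force: [0.1, -0.9, -2.2]
finger_gap: 26.2
grip_force: 89.7
```

servo_tool([
  [[0, 0, -0.001, 0, 0.02], [0, 0, 0, 0, 0.02], [0, 0, 0, 0, 0.02]],
])

```text
time: 20.1
tool_pos: [568.9, 304.5, 146.2]
tcp_rot: [180.0, 0.0, 168.2]
ft_force: [0.3, 1.9, -1.1]
finger_gap: 26.4
grip_force: 89.9
```

servo_tool([
  [[0, 0, -0.001, 0, 0.02], [0, 0, 0, 0, 0.02], [0, 0, 0, 0, 0.02]],
])

```text
time: 20.4
tool_pos: [569.1, 304.7, 145.7]
tcp_rot: [179.9, 0.1, 168.3]
ft_force: [0.3, 2.9, 3.6]
finger_gap: 26.5
grip_force: 90.5
```

servo_tool([
  [[0, 0, -0.001, 0, 0.02], [0, 0, 0, 0, 0.02], [0, 0, 0, 0, 0.02]],
])

```text
time: 20.7
tool_pos: [569.2, 304.8, 145.5]
tcp_rot: [179.9, 0.1, 168.3]
ft_force: [-1.8, 2.9, 7.9]
finger_gap: 26.5
grip_force: 91.2
```

servo_tool([
  [[0, 0, 0.001, 0, 0.03], [0, 0, 0, 0, 0.04], [0, 0, 0, 0, 0.05], [0, 0, 0, 0, 0.06], [0, 0, 0, 0, 0.06], [0, 0, 0, 0, 0.06], [0, 0, 0, 0, 0.06]],
])

```text
time: 21.4
tool_pos: [568.7, 304.2, 144.8]
tcp_rot: [-180.0, -0.0, 168.2]
ft_force: [1.0, 0.0, -0.4]
finger_gap: 60.0
grip_force: 0.0
```

servo_tool([
  [[0, 0, 0.01, 0, 0.06], [0, 0, 0.03, 0, 0.06], [0, 0, 0.03, 0, 0.06], [0, 0, 0.03, 0, 0.06], [0, 0, 0.03, 0, 0.06], [0, 0, 0.02, 0, 0.06], [0, 0, 0, 0, 0.06]],
])

```text
time: 22.1
tool_pos: [570.2, 305.0, 300.6]
tcp_rot: [179.7, 0.4, 168.2]
ft_force: [-0.1, 0.0, 0.6]
finger_gap: 60.0
grip_force: 0.0
```

```bash
python3 -c "
from bench import optics,sense;import pickle,cv2
w=optics.snapshot('wrist');pickle.dump(w,open('w8.pkl','wb'));t=sense();print(t['tool_pos'],t['time'])
a=pickle.load(open('w6.pkl','rb'))['frame'];f=w['frame']
for g in (a,f):
  m=(g.max(2)<40).astype('uint8');n,l,S,c=cv2.connectedComponentsWithStats(m);print([(S[i].tolist()) for i in range(1,n) if S[i,4]>150])"
```

```text
[569.58893259 304.63694979 297.9377777 ] 22.15
[[236, 48, 35, 28, 808], [0, 243, 512, 141, 28893], [237, 252, 32, 23, 593]]
[[235, 49, 34, 27, 758], [139, 51, 35, 30, 672], [0, 243, 512, 141, 28429], [237, 248, 30, 22, 502]]
```

Both placed bars look alike from above. On to the last one.

servo_tool([
  [[-0.0062, -0.0471, 0, -7.66, 0.06], [-0.0062, -0.0471, 0, -7.66, 0.06], [-0.0062, -0.0471, 0, -7.66, 0.06], [-0.0062, -0.0471, 0, -7.66, 0.06], [-0.0062, -0.0471, 0, -7.66, 0.06], [-0.0062, -0.0471, 0, -7.66, 0.06], [-0.0062, -0.0471, 0, -7.66, 0.06], [-0.0062, -0.0471, 0, -7.66, 0.06], [-0.0062, -0.0471, 0, -7.66, 0.06], [-0.0062, -0.0471, 0, -7.66, 0.06]],
])

```text
time: 23.15
tool_pos: [505.5, -168.3, 293.6]
tcp_rot: [-179.9, -0.0, 91.3]
ft_force: [1.7, 0.6, -0.5]
finger_gap: 59.8
grip_force: 0.0
```

servo_tool([
  [[-0.0062, -0.0471, 0, -7.66, 0.06], [0, 0, 0, 0, 0.06], [0, 0, 0, 0, 0.06], [0, 0, -0.03, 0, 0.06], [0, 0, -0.03, 0, 0.06], [0, 0, -0.03, 0, 0.06], [0, 0, -0.03, 0, 0.06], [0, 0, -0.01, 0, 0.06], [0, 0, 0, 0, 0.06], [0, 0, 0, 0, 0.06]],
])

```text
time: 24.15
tool_pos: [501.2, -213.4, 166.1]
tcp_rot: [179.9, 0.0, 84.1]
ft_force: [0.4, -0.4, 0.2]
finger_gap: 60.1
grip_force: 0.0
```

servo_tool([
  [[0, 0, -0.025, 0, 0.06], [0, 0, -0.025, 0, 0.06], [0, 0, -0.01, 0, 0.06], [0, 0, 0, 0, 0.06], [0, 0, 0, 0, 0.02], [0, 0, 0, 0, 0.02], [0, 0, 0, 0, 0.02], [0, 0, 0, 0, 0.02], [0, 0, 0, 0, 0.02], [0, 0, 0, 0, 0.02]],
], force=90)

```text
time: 25.15
tool_pos: [499.2, -214.2, 106.7]
tcp_rot: [-179.8, 0.0, 84.0]
ft_force: [-18.0, 2.0, 16.2]
finger_gap: 26.5
grip_force: 87.8
```

servo_tool([
  [[0, 0, 0, 0, 0.02], [0, 0, 0.01, 0, 0.02], [0, 0, 0.025, 0, 0.02], [0, 0, 0.03, 0, 0.02], [0, 0, 0.03, 0, 0.02], [0, 0, 0.03, 0, 0.02], [0, 0, 0.015, 0, 0.02], [0, 0, 0, 0, 0.02], [0, 0, 0, 0, 0.02], [0, 0, 0, 0, 0.02]],
])

```text
time: 26.15
tool_pos: [499.6, -213.4, 242.7]
tcp_rot: [-179.8, -0.1, 84.0]
ft_force: [-0.1, -0.3, -3.1]
finger_gap: 26.4
grip_force: 89.1
```

```bash
python3 feel.py; python3 off.py
```

```text
T [0.031 0.016 0.028] F [-0.03 -0.02 -3.14] 26.713411902379317 [ 500.53275517 -213.87566724  244.89879095] [1.79998108e+02 2.07031091e-03 8.39840707e+01]
pitch moment about tool-y left axis, +tool-x end heavy if >0: -0.10901269926273911
boundary row 103.5 wood cols 203 339
axial offset of bar centre (tool x) 1.0270788104852215 lat 0.4634608969249241
axial offset of bar centre (tool x) 1.2059708164857028 lat 0.4739449243673235
```

The last bar is heavy at the −tool‑x end, with a moment of −0.109 N·m, so it turns the other way.

servo_tool([
  [[0.0025, 0.0234, 0, -6.38, 0.02], [0.0025, 0.0234, 0, -6.38, 0.02], [0.0025, 0.0234, 0, -6.38, 0.02], [0.0025, 0.0234, 0, -6.38, 0.02], [0.0025, 0.0234, 0, -6.38, 0.02], [0.0025, 0.0234, 0, -6.38, 0.02], [0.0025, 0.0234, 0, -6.38, 0.02], [0.0025, 0.0234, 0, -6.38, 0.02], [0.0025, 0.0234, 0, -6.38, 0.02], [0.0025, 0.0234, 0, -6.38, 0.02]],
])

```text
time: 27.75
tool_pos: [525.6, 21.1, 245.1]
tcp_rot: [180.0, -0.0, 19.9]
ft_force: [1.2, -1.6, -2.5]
finger_gap: 25.9
grip_force: 89.0
```

servo_tool([
  [[0.0025, 0.0234, 0, -6.38, 0.02], [0.0025, 0.0234, 0, -6.38, 0.02], [0.0025, 0.0234, 0, -6.38, 0.02], [0.0025, 0.0234, 0, -6.38, 0.02], [0.0025, 0.0234, 0, -6.38, 0.02], [0, 0, 0, 0, 0.02], [0, 0, -0.025, 0, 0.02], [0, 0, -0.025, 0, 0.02], [0, 0, 0, 0, 0.02], [0, 0, 0, 0, 0.02]],
])

```text
time: 28.75
tool_pos: [537.7, 136.7, 194.9]
tcp_rot: [180.0, 0.1, -11.7]
ft_force: [0.0, -0.3, -2.9]
finger_gap: 26.1
grip_force: 89.3
```

```bash
python3 feel.py pics/w9.png
python3 - <<'E'
from h import *
import pickle
w=pickle.load(open("wf.pkl","rb"));f=w["frame"]
# V-pin tips / beam end of cradle 1: grey end of beam above cap, columns
for v in range(0,130,10):
    r_=f[v,150:360].astype(int); m=r_.max(1); print(v,"".join("#" if x<50 else "." if x<100 else "-" if x<150 else "w" for x in m[::3]))
E
```

```text
T [0.029 0.036 0.038] F [ 0.1  -0.01 -3.01] 26.19738660892404 [538.06145822 137.18377401 195.07308264] [-1.79994216e+02 -1.32020406e-02 -1.17127487e+01]
pitch moment about tool-y left axis, +tool-x end heavy if >0: -0.085907692609673
0 wwwwwwwwwwwwwwwwwwwwwwwwwwwwwwwwwwwwwwwwwwwwwwwwwwwwwwwwwwwwwwwwwwwwww
10 wwwwwwwwwwwwwwwwwwwwwwwwwwwwwwwwwwwwwwwwwwwwwwwwwwwwwwwwwwwwwwwwwwwwww
20 wwwwwwwwwwwwwwwwwwwwwwwwwwwwwwwwwwwwwwwwwwwwwwwwwwwwwwwwwwwwwwwwwwwwww
30 wwwwwwwwwwwwwwwwwwwwwwwwwwwwwwwwwwwwwwwwwwwwwwwwwwwwwwwwwwwwwwwwwwwwww
40 wwwwwwwwwwwwwwwwwwwww#######.###########..##.####-wwwwwwwwwwwwwwwwwwww
50 wwwwwwwwwwwwwwwwwwww-############################.wwwwwwwwwwwwwwwwwwww
60 wwwwwwwwwwwwwwwwwwww-############################-wwwwwwwwwwwwwwwwwwww
70 wwwwwwwwwwwwwwwwwwww-############################-wwwwwwwwwwwwwwwwwwww
80 wwwwwwwwwwwwwwwwwwwww.###########################wwwwwwwwwwwwwwwwwwwww
90 wwwwwwwwwwwwwwwwwwwww##########.#################wwwwwwwwwwwwwwwwwwwww
100 wwwwwwwwwwwwwwwwwwwwww-#####-w.########.w.#####-wwwwwwwwwwwwwwwwwwwwww
110 wwwwwwwwwwwwwwwwwwwwwwww----wwwwwwwwwwwwwwwwwwwwwwwwwwwwwwwwwwwwwwwwww
120 wwwwwwwwwwwwwwwwwwwwwwww--wwwwwwwwwwwwwwwwwwwwwwwwwwwwwwwwwwwwwwwwwwww
```

View pics/w9.png

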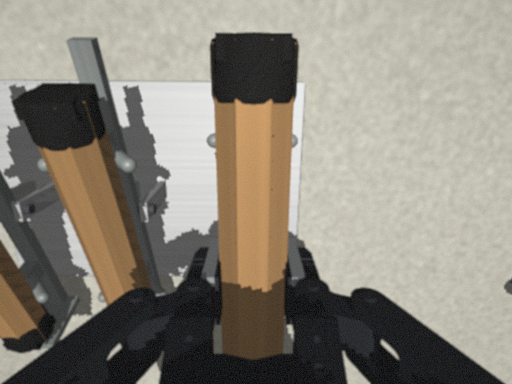

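No more pictures to view. The V-seat knobs at (211,140) and (294,140) show a lateral offset of about 1 mm. I'll check axial position numerically against the earlier hovers, since the knob rows differ.

Run:
```python
from h import *
import pickle
from bench import sense
w=pickle.load(open("wf.pkl","rb"));p=sense()["tool_pos"];y=np.radians(-11.71);u=np.array([np.cos(y),np.sin(y)])
for nm,v,tz,dz in(("w5",125,195.0,-2.2),("w7",130,196.5,-2.2),("now",140,195.07,2.2)):
  for z in(80,90):
    P=ray(w,[(253,v)],[z+dz+p[2]-tz])[0]-p; print(nm,z,(P[:2]@u).round(1))
# circles of knobs in this and earlier views
for n in("w5","w9"):
    g=cv2.imread(f"pics/{n}.png"); 
    for lo,hi in((195,218),(290,310)):
        c=g[105:160,lo:hi].max(2); print(n,lo,"dark/bright rows",[(105+i,int(c[i].min()),int(c[i].max())) for i in range(0,55,5)])
```

```text
w5 80 56.9
w5 90 58.2
w7 80 53.8
w7 90 55.2
now 80 49.0
now 90 50.7
w5 195 dark/bright rows [(105, 90, 105), (110, 90, 109), (115, 89, 108), (120, 78, 105), (125, 81, 229), (130, 77, 233), (135, 91, 231), (140, 90, 234), (145, 88, 234), (150, 88, 234), (155, 89, 236)]
w5 290 dark/bright rows [(105, 91, 108), (110, 89, 105), (115, 89, 109), (120, 78, 108), (125, 77, 103), (130, 73, 105), (135, 94, 234), (140, 91, 231), (145, 94, 233), (150, 102, 234), (155, 113, 234)]
w9 195 dark/bright rows [(105, 147, 230), (110, 148, 230), (115, 148, 228), (120, 149, 229), (125, 147, 230), (130, 146, 232), (135, 138, 230), (140, 131, 224), (145, 123, 230), (150, 150, 227), (155, 149, 228)]
w9 290 dark/bright rows [(105, 163, 236), (110, 159, 236), (115, 161, 234), (120, 161, 235), (125, 161, 235), (130, 162, 235), (135, 148, 235), (140, 138, 228), (145, 123, 233), (150, 164, 229), (155, 168, 232)]
```

Combining the views puts the cradle centre about 2 mm closer to the foot plate. I'll correct x by −2 mm and y by +1 mm, then lower.

servo_tool([
  [[-0.002, 0.001, -0.015, 0, 0.02], [0, 0, -0.015, 0, 0.02], [0, 0, -0.01, 0, 0.02], [0, 0, -0.004, 0, 0.02], [0, 0, 0, 0, 0.02], [0, 0, -0.002, 0, 0.02], [0, 0, -0.001, 0, 0.02], [0, 0, 0, 0, 0.02], [0, 0, 0, 0, 0.02]],
])

```text
time: 30.25
tool_pos: [536.2, 138.2, 148.3]
tcp_rot: [-180.0, -0.0, -11.7]
ft_force: [-0.5, 0.5, -1.9]
finger_gap: 26.8
grip_force: 89.4
```

servo_tool([
  [[0, 0, -0.001, 0, 0.02], [0, 0, 0, 0, 0.02], [0, 0, -0.001, 0, 0.02], [0, 0, 0, 0, 0.02], [0, 0, 0, 0, 0.02]],
])

```text
time: 30.75
tool_pos: [536.0, 138.2, 145.9]
tcp_rot: [-180.0, 0.0, -11.7]
ft_force: [-0.5, 0.3, -2.9]
finger_gap: 26.3
grip_force: 89.4
```

servo_tool([
  [[0, 0, -0.001, 0, 0.02], [0, 0, 0, 0, 0.02], [0, 0, 0, 0, 0.02]],
])

```text
time: 31.05
tool_pos: [536.2, 138.2, 145.1]
tcp_rot: [-180.0, -0.0, -11.7]
ft_force: [-0.1, 0.2, -1.3]
finger_gap: 26.7
grip_force: 89.7
```

servo_tool([
  [[0, 0, -0.001, 0, 0.02], [0, 0, 0, 0, 0.02], [0, 0, 0, 0, 0.02]],
])

```text
time: 31.35
tool_pos: [536.3, 138.2, 144.9]
tcp_rot: [-180.0, -0.0, -11.7]
ft_force: [-3.3, -0.3, 6.2]
finger_gap: 26.4
grip_force: 90.6
```

servo_tool([
  [[0, 0, -0.001, 0, 0.02], [0, 0, 0, 0, 0.02], [0, 0, 0, 0, 0.02]],
])

```text
time: 31.65
tool_pos: [536.5, 138.2, 144.8]
tcp_rot: [-180.0, -0.1, -11.7]
ft_force: [-6.2, -0.9, 12.9]
finger_gap: 26.7
grip_force: 91.5
```

servo_tool([
  [[0, 0, 0.001, 0, 0.03], [0, 0, 0, 0, 0.04], [0, 0, 0, 0, 0.05], [0, 0, 0, 0, 0.06], [0, 0, 0, 0, 0.06], [0, 0, 0, 0, 0.06], [0, 0, 0, 0, 0.06]],
])

```text
time: 32.35
tool_pos: [536.0, 138.2, 143.8]
tcp_rot: [180.0, 0.0, -11.7]
ft_force: [0.1, 0.2, -0.8]
finger_gap: 59.9
grip_force: 0.0
```

servo_tool([
  [[0, 0, 0.01, 0, 0.06], [0, 0, 0.03, 0, 0.06], [0, 0, 0.03, 0, 0.06], [0, 0, 0.03, 0, 0.06], [0, 0, 0.03, 0, 0.06], [0, 0, 0.03, 0, 0.06], [0, -0.03, 0.01, 0, 0.06], [0, -0.05, 0, 0, 0.06], [0, -0.05, 0, 0, 0.06], [0, -0.05, 0, 0, 0.06]],
])

```text
time: 33.35
tool_pos: [535.8, -43.3, 315.2]
tcp_rot: [-180.0, -0.1, -11.7]
ft_force: [1.2, -0.7, 0.1]
finger_gap: 59.8
grip_force: 0.0
```

servo_tool([
  [[-0.01, -0.05, 0, 0, 0.06], [-0.02, -0.05, 0, 0, 0.06], [-0.02, -0.05, 0, 0, 0.06], [0, -0.03, 0, 0, 0.06], [0, 0, 0, 0, 0.06], [0, 0, 0, 0, 0.06]],
])

```text
time: 33.95
tool_pos: [488.9, -214.2, 314.5]
tcp_rot: [-180.0, -0.0, -11.8]
ft_force: [-0.1, 0.6, -0.2]
finger_gap: 59.8
grip_force: 0.0
```

Run:
```python
from bench import sense,optics
from h import *
T={n:optics.snapshot(n) for n in("top","scene")}; print(sense()["tool_pos"])
# expected caps for tipped bars (tilt .3 about pivot z 57), and compare darkness; opposite tilt as control
y=np.radians(-11.7);ux=np.array([np.cos(y),np.sin(y),0]);uy=np.array([-np.sin(y),np.cos(y),0])
for n,s in T.items():
    f=s["frame"]; m=(f.max(2)<45).astype(np.uint8)
    if n=="top": m[:,:140]=0;m[:,240:]=0;m[:115]=0;m[225:]=0
    else: m[:150]=0;m[230:]=0;m[:,:255]=0;m[:,345:]=0
    k,l,S,c=cv2.connectedComponentsWithStats(m)
    print(n,[(c[i].round(1).tolist(),int(S[i,4])) for i in range(1,k) if S[i,4]>15])
    for t in(.3,0,-.3):
        P=[]
        for j in(-1,0,1):
            C=np.array([553.2,221,57])+85*j*uy
            ax=np.cos(t)*ux+np.sin(t)*np.array([0,0,1]);up=np.cos(t)*np.array([0,0,1])-np.sin(t)*ux
            for e in(-86,86): P.append(C+ax*(e)+up*40)
        print(t,proj(s,P).round(0).astype(int).tolist())
cv2.imwrite("pics/end.png",T["top"]["frame"])
```

```text
[ 489.2564908  -212.9158231   314.26530709]
top [([159.9, 140.7], 66), ([186.1, 146.4], 62), ([212.3, 152.0], 60), ([151.8, 193.0], 68), ([177.4, 198.9], 65), ([202.1, 204.4], 70)]
0.3 [[202, 204], [212, 152], [176, 198], [186, 146], [151, 192], [159, 140]]
0 [[201, 201], [214, 149], [175, 195], [188, 143], [149, 189], [162, 137]]
-0.3 [[201, 196], [216, 148], [175, 190], [190, 142], [148, 184], [165, 136]]
scene [([334.7, 176.7], 29)]
0.3 [[274, 171], [294, 189], [293, 165], [315, 182], [311, 160], [335, 176]]
0 [[275, 167], [296, 196], [294, 162], [316, 190], [313, 156], [336, 183]]
-0.3 [[277, 165], [297, 203], [297, 159], [317, 196], [315, 154], [336, 190]]
```

All six caps match the +0.3 rad prediction within about 1 px, so all three bars are centred and tipped to their foot plates. Handing in.

```bash
python3 -c "
from bench import r
print(r.hand_in())"
```

```text
the job is handed in; nothing more can be done
None
```

The job is handed in: all three bars lie centred in their cradles, heavy end at the foot plate and tipped fully down to it (final top view within about 1 px), at about 34 s on the robot's clock, with the bottle, weight and jar left alone; no verdict came back.

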